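# Show the laminated mallet head's mortise to the inspection camera

### The arm

A 6-joint arm with a two-finger parallel gripper is mounted at the origin on a cart in front of the work surface, level with it; the furniture and walls round the work are solid. World frame = base frame: x ahead of the robot, y to its left, z up, the work surface at z = 0. Lengths are in m, angles in degrees, forces in N, time in s.
With the tool pointing down it reaches from about 0.25 to 0.725 m from the base axis. Payload 9.7 kg.
Tool frame: the origin (TCP) lies midway between the tips of the shut fingers; the grasp point (between the pads) lies bot.hold_point_z behind it (bot.hold_point_z is the distance from the TCP to the grasp point, in m); z points along the fingers, y is the line along which they close (so a half turn about z gives the same grasp; the last joint's range is limited). The gripper opens to 85 mm and grips with 20 to 120 N. Pads are 22 mm wide; open, the fingers measure 114 mm over their backs; the gripper's body (76 mm by 85 mm) begins 54 mm behind the grasp point. The pads swing forward as they close: fully open they stand 13 mm farther back than shut.
Start: joints at [63.197, 4.979, 10.078, 95.1, 0, 90], TCP at [0.248, 0.491, 0.231] pointing down, gripper open.
Joint ranges: [-179.16, 179.16], [-48.56, 103.87], [-65.8, 70.77], [-126.05, 130.52], [-82.76, 87.17], [-180, 180]. Speed limits (degrees/s): [127.2, 127.2, 147.25, 180, 180, 180].

### API

Orientations are given as [roll, pitch, yaw] about the fixed x, y, z axes, in that order (R = Rz(yaw) Ry(pitch) Rx(roll)).
In Python, from workcell import bot, camera, camera_model, ticket gives the robot as it stands.
- The arm moves only by the tool send_rows, never from a script. Its argument "targets" is text: rows parted by semicolons, each of 5 numbers parted by spaces: the shift along the tool's x, y, z in mm, then the turn about the tool's z in degrees, then the closure in counts, from 0 (fully open) to 255 (shut). A call has 1 to 20 rows; each row is the pose to reach, as a shift and turn from the pose commanded when the call began, along the tool's axes at that moment; what a row does not reach only later rows make up. A row lasts 1/8 s, in which the tool goes at most 62.5 mm and 10.7 degrees, less where a joint would pass 70% of its speed; a pose out of reach is approached as far as the arm can. A call with a gripper value outside its range is refused whole. The fingers move at their own pace and stop on an object; "newtons" is the grip in N (left out, the last holds). Time passes only in rows, so rows that repeat a pose let the fingers close. It gives the time, the measured TCP pose, the force, the opening and the grip force at its end, in the units of the state.
- bot.get_obs(): the state, without advancing time (a new reading comes with each control period).
- camera(name): name is "side" or "top"; returns the picture (480x640x3 uint8, blue, green, red); there is no depth.
- camera_model(name): a dict with "K" (3x3 intrinsics, pixels), "dist_coeffs" ([k1, k2, p1, p2, k3] as OpenCV has them; the pictures are not rectified), "pose" (4x4, takes a point from camera to world coordinates). Camera axes: x right, y down, z forward; pixel columns grow to the right and rows downward; lengths in m; the calibration is good to about 2 mm. A picture is of the moment at which its call begins. camera_model takes no time and is no camera call.
- ticket.job_done(): hands the job in; it is judged then, once.
The state is a dict: "time": time; "q": joint angles; "qd": joint speeds; "joint_efforts": joint torques, N m; "ee_pos": TCP position; "tcp_rot": TCP orientation; "wrist_force": force on the tool from outside, world axes, zero at the start; "torque": the same for the moment, N m; "opening": finger opening in m; "grasp_force": force on a finger pad.
Only numpy, scipy, OpenCV 4.12 (cv2) and the standard library are available. Lean on these libraries where they do the work, as an engineer would, in place of code of your own. Each camera call takes 0.05 s, during which the arm holds its last target. There are 200 camera calls.

### The job

The glue on the laminated mallet head standing in the bar clamp has set. Draw the clamp's sliding arm well back to free the head, then lift the head out and hold it up to the inspection camera: the middle of its mortise at the camera's focus, square to the lens so that the camera looks straight through it, and the head's long side upright as the camera sees it. Finish while still holding it there, quite still; leave the clamp lying in its place, do not touch the camera or its stand, and do not knock the glue bottle over.

Things in the scene. Friction and masses are not known exactly. Their poses are not given: they have to be found in the camera images.
- mallet_head: Three-ply wooden mallet head standing on end in the clamp: 60 mm along x, 46 mm along y (clamped direction), 110 mm tall along z; 0.15-0.3 kg. Origin: centre of underside. A see-through mortise runs along x, 16 mm wide (y), 43 to 67 mm above the underside; the same both ways round. The clamp is only 35 mm high: grip the free upper part across the 46 mm.
- mortise (a point): Middle of the mortise, 55 mm above the centre of the head's underside; axes as the head's.
- clamp: Steel F clamp (red castings, wooden handle), 362 long, 108 wide, 35 mm high, lying loose on its side, 0.8 kg. Origin under its middle. Bar along y at x = -42 mm; fixed jaw at the -y end, pressing face y = -155 mm; sliding arm with pad and handle on its +y side. Jaw and pad press at x = 36 mm, 18 mm above the worktop.
- clamp_grip (a point): Middle of the wooden handle of the clamp's sliding arm, 18 mm above the worktop; moves with the arm. The handle is 35 mm across (clamp x), 35 mm high and 100 mm long (clamp y). Axes as the clamp's.
- clamp_arm (a joint): Slide of the clamp's arm along its bar, m: grows as the arm moves to the fixed jaw (clamp's -y). Starts near 0.045 with the head gripped; 0 is fully back (91 mm between pad and jaw). About 5 N of friction; stays where left.
- camera: Inspection camera: black barrel 41 mm in diameter, white ring light 52 mm across, lens 0.3 m above the worktop, on a stand with grey base 130 x 120 mm; fixed. Origin: centre of lens front. It looks along its -x, which slopes 0.5 rad (29 deg) down and back towards the robot; its z is up in its picture (leans 0.5 rad from vertical to the robot), its y level.
- camera_focus (a point): Focus of the camera: the point on the lens axis 140 mm in front of the lens. Axes as the camera's.
- glue_bottle: White glue bottle with an orange nozzle, 63 mm in diameter, 189 mm tall, standing loose near the work; origin at the centre of its underside, z up.
- bench_stop: Dark wooden batten, 80 x 30 x 28 mm, screwed down on the worktop just behind the tail (+y end) of the clamp's bar, 1 mm clear of it: it keeps the loose clamp from following when the arm is drawn back. Origin: centre of its underside; long along x, axes as the clamp's at the start.
There are look-alikes about, which are no part of the job. Leave any black or blue look-alike of the mallet_head alone.

How it is judged (in metres and radians):
On the way, in this order (a step that is already met when the one before it is completed fails the run):
1. the clamp's arm is drawn back by at least 15 mm while the head still stands in its place (value of joint clamp_arm below 0.03 m and height (world z) of mallet_head below 0.012 m and angle between mallet_head's own z axis and vertical below 0.15 rad), for 0.2 s.
2. the head is lifted clear of the clamp in the gripper (height (world z) of mallet_head above 0.06 m and contact force between mallet_head and the fingers above 1 N), for 0.2 s.
At the end, for the whole second after the job is handed in: Held still in the gripper alone: mortise middle 120-160 mm before the lens and within 15 mm of its axis each way, mortise within 0.15 rad of the lens axis, long side within 0.15 rad of camera upright; clamp within 50 mm of its start, flat, arm still drawn back; glue bottle standing (x of mortise in the frame of camera between -0.16 and -0.12 m and y of mortise in the frame of camera between -0.015 and 0.015 m and z of mortise in the frame of camera between -0.015 and 0.015 m and angle between the x axis of mallet_head and the x axis of camera, either way round below 0.15 rad and angle between the z axis of mallet_head and the z axis of camera, either way round below 0.15 rad and contact force between mallet_head and the fingers above 1 N and contact force between mallet_head and camera_stand below 0.1 N and contact force between mallet_head and clamp below 0.1 N and linear speed of mallet_head below 0.02 m/s and angular speed of mallet_head below 0.1 rad/s and height (world z) of mallet_head above 0.1 m and value of joint clamp_arm below 0.032 m and distance of clamp from where it was at the start of the episode below 0.05 m and height (world z) of clamp below 0.01 m and angle between glue_bottle's own z axis and vertical below 0.2 rad); the arm keeps its last pose, push and grip.
It fails at once if the clamp is dragged off or lifted (distance of clamp from where it was at the start of the episode above 0.06 m or height (world z) of clamp above 0.03 m).
It fails at once if the camera or its stand is touched (contact force between camera_stand and the arm above 2 N or contact force between camera_stand and the fingers above 2 N or contact force between camera_stand and mallet_head above 2 N).
It fails at once if the glue bottle is knocked over (angle between glue_bottle's own z axis and vertical above 0.4 rad).
It also fails if it takes over 48 s, if anything falls off the work surface, if the arm or the gripper's body presses on something with over 40 N, if the wrist force passes 120 N, or if a joint passes its speed limit or range.

## Working session

There is one attempt and no reset: what is moved stays moved. The work goes in short steps, Python scripts to look and compute and a tool call to move; the robot and the scene stay as the last step left them, time stands still between calls to the robot, and variables do not carry over. Pictures are saved under pics/ and viewed, at most 10 in all, crops included, and the job is handed in when it is done.

Besides the shell and the picture viewer there is one more tool, called after "Call:" as name(argument=value, ...) on one line, values as JSON. send_rows: Moves the arm, as the interface text tells. Its arguments: {"type":"object","properties":{"targets":{"type":"string"},"newtons":{"type":"number"}},"required":["targets"]}

```bash
mkdir -p pics; ls; python3 - <<'E'
from workcell import bot,camera,camera_model
import cv2
print({k:v for k,v in bot.get_obs().items()}, bot.hold_point_z)
for n in("top","side"):
    cv2.imwrite(f"pics/{n}0.png",camera(n)); m=camera_model(n); print(n,m)
E
```

```text
pics
{'time': 0.0, 'q': array([ 6.31984491e+01,  5.01099558e+00,  1.00345072e+01,  9.50973047e+01,
       -1.61722448e-03,  9.00021606e+01]), 'qd': array([-0.00783391,  0.09445774,  0.00148177, -0.03260295,  0.0489449 ,
        0.01779821]), 'joint_efforts': array([-1.12496982e-03, -5.20382595e+01,  4.64809692e+01,  1.61105470e-02,
       -7.74341129e-05,  8.77762972e-06]), 'ee_pos': array([0.24790737, 0.49072233, 0.23058453]), 'tcp_rot': array([-1.79926207e+02,  1.62000582e-03,  1.53196291e+02]), 'wrist_force': array([ 0.19121498,  0.25131399, -0.48654864]), 'torque': array([-0.0584042 , -0.01462295, -0.09800676]), 'grasp_force': 0.0, 'opening': 0.08534164568367275} 0.0187
top {'K': array([[443.42578439,   0.        , 313.91937327],
       [  0.        , 443.42578439, 243.71704197],
       [  0.        ,   0.        ,   1.        ]]), 'dist_coeffs': array([-0.05945017,  0.        ,  0.        ,  0.        ,  0.        ]), 'pose': array([[ 8.15708693e-03, -9.98261420e-01,  5.83746400e-02,
         5.34131751e-01],
       [-9.99966052e-01, -8.21114730e-03, -6.86283511e-04,
        -2.44898271e-01],
       [ 1.16441312e-03, -5.83670603e-02, -9.98294511e-01,
         1.23560487e+00],
       [ 0.00000000e+00,  0.00000000e+00,  0.00000000e+00,
         1.00000000e+00]])}
side {'K': array([[490.5047641 ,   0.        , 322.67138115],
       [  0.        , 490.5047641 , 239.68625032],
       [  0.        ,   0.        ,   1.        ]]), 'dist_coeffs': array([-0.09296503,  0.        ,  0.        ,  0.        ,  0.        ]), 'pose': array([[ 0.97335064, -0.14149931,  0.18046182,  0.36191612],
       [-0.22868025, -0.65773585,  0.71769694, -1.11763879],
       [ 0.01714259, -0.73983883, -0.67256571,  1.00127745],
       [ 0.        ,  0.        ,  0.        ,  1.        ]])}
```

View pics/top0.png

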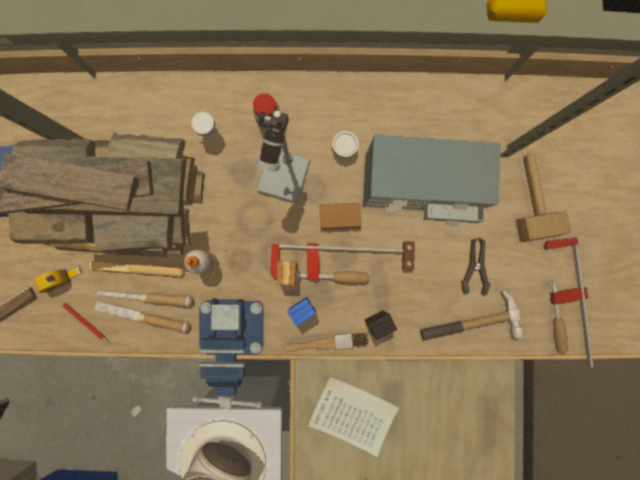

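View pics/side0.png

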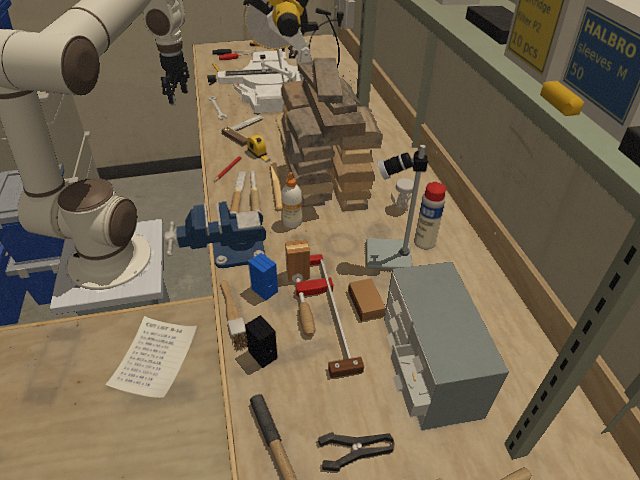

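```bash
python3 - <<'E'
import cv2
a=cv2.imread("pics/top0.png")[200:320,180:425]; cv2.imwrite("pics/top1.png",cv2.resize(a,None,fx=3.25,fy=3.25,interpolation=cv2.INTER_CUBIC))
a=cv2.imread("pics/side0.png")[140:390,240:460]; cv2.imwrite("pics/side1.png",cv2.resize(a,None,fx=2.4,fy=2.4,interpolation=cv2.INTER_CUBIC))
a=cv2.imread("pics/top0.png")[80:210,180:370]; cv2.imwrite("pics/top2.png",cv2.resize(a,None,fx=4,fy=4,interpolation=cv2.INTER_CUBIC))
E
```

```text
(no output)
```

View pics/top1.png

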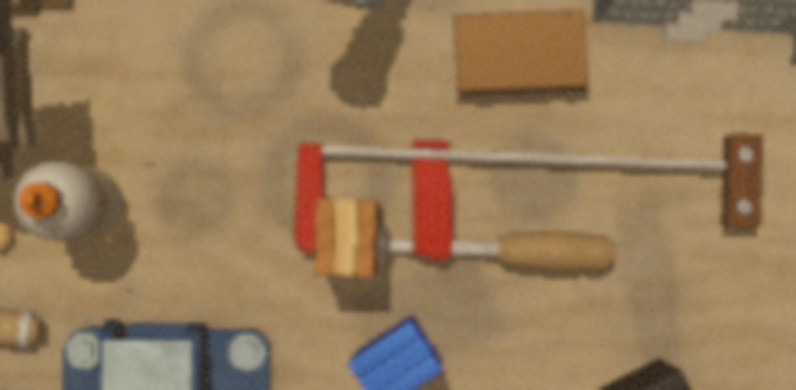

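View pics/side1.png

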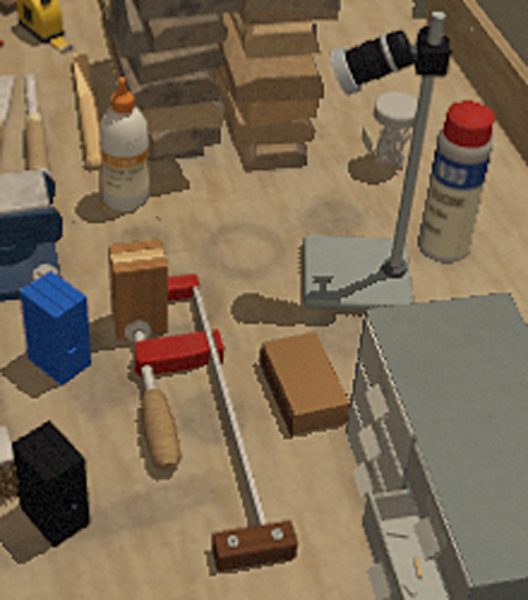

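View pics/top2.png

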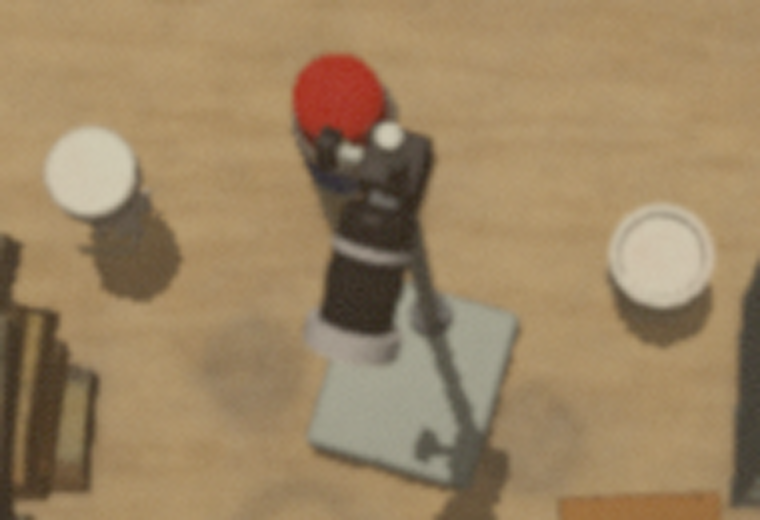

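```bash
cat > h.py <<'E'
import numpy as np, cv2
from workcell import camera_model
def ray(cam,px):
    m=camera_model(cam); T=m["pose"]
    u=cv2.undistortPoints(np.array([[px]],float),m["K"],m["dist_coeffs"])[0,0]
    return T[:3,3],T[:3,:3]@np.r_[u,1]
def atz(cam,px,z):
    o,d=ray(cam,px); return (o+d*(z-o[2])/d[2]).round(4)
def proj(cam,P):
    m=camera_model(cam); T=np.linalg.inv(m["pose"])
    return cv2.projectPoints(np.array(P,float).reshape(-1,3),cv2.Rodrigues(T[:3,:3])[0],T[:3,3],m["K"],m["dist_coeffs"])[0][:,0].round(1)
def tri(p,q):
    A=[];b=[]
    for c,x in(("top",p),("side",q)):
        o,d=ray(c,x); d/=np.linalg.norm(d); M=np.eye(3)-np.outer(d,d); A.append(M); b.append(M@o)
    return np.linalg.lstsq(np.vstack(A),np.hstack(b),rcond=None)[0].round(4)
T1=lambda x,y:(180+x/3.25,200+y/3.25)
T2=lambda x,y:(180+x/4,80+y/4)
S1=lambda x,y:(240+x/2.4,140+y/2.4)
E
python3 - <<'E'
from h import *
print("head",[atz("top",T1(*p),.11) for p in((316,198),(377,200),(377,277),(316,272),(347,237))],atz("side",S1(138,255),.11),tri(T1(347,237),S1(138,255)))
print("handle",atz("top",T1(557,252),.018),atz("side",S1(160,430),.018), "ends",atz("top",T1(499,249),.018),atz("top",T1(615,254),.018))
print("stop",atz("top",T1(743,183),.028),atz("side",S1(255,542),.028), [atz("top",T1(*p),.028) for p in((726,135),(762,135),(762,231),(724,231))])
print("bar",atz("top",T1(325,152),.018),atz("top",T1(722,166),.018))
print("jaw left edge", atz("top",T1(298,146),.035),atz("top",T1(298,250),.035))
print("ring tri",tri(T2(352,343),S1(344,70)),"rim",atz("top",T2(349,359),.323), "ends",atz("top",T2(306,337),.3),atz("top",T2(398,358),.3))
print("lens side",atz("side",S1(344,70),.3))
print("base",[atz("top",T2(*p),.01) for p in((413,283),(518,317),(465,487),(308,440))])
print("bottle",atz("top",T1(40,200),.185), atz("side",S1(125,195),0))
print("barrel joint",tri(T2(372,248),S1(388,45)))
E
```

```text
head [array([ 0.5554, -0.1529,  0.11  ]), array([ 0.5543, -0.2006,  0.11  ]), array([ 0.4944, -0.2012,  0.11  ]), array([ 0.4978, -0.1536,  0.11  ]), array([ 0.5253, -0.1775,  0.11  ])] [ 0.5297 -0.1777  0.11  ] [ 0.5274 -0.1779  0.1106]
handle [ 0.5133 -0.3492  0.018 ] [ 0.5176 -0.3513  0.018 ] ends [ 0.5155 -0.3002  0.018 ] [ 0.512  -0.3982  0.018 ]
stop [ 0.5724 -0.5047  0.028 ] [ 0.5772 -0.5129  0.028 ] [array([ 0.6127, -0.4905,  0.028 ]), array([ 0.613 , -0.5209,  0.028 ]), array([ 0.5322, -0.5206,  0.028 ]), array([ 0.532 , -0.4885,  0.028 ])]
bar [ 0.5962 -0.1525  0.018 ] [ 0.587 -0.489  0.018]
jaw left edge [ 0.6001 -0.1312  0.035 ] [ 0.5135 -0.1323  0.035 ]
ring tri [ 0.7572 -0.1469  0.3034] rim [ 0.7413 -0.1469  0.323 ] ends [ 0.7583 -0.1212  0.3   ] [ 0.7472 -0.1706  0.3   ]
lens side [ 0.7621 -0.1421  0.3   ]
base [array([ 0.8669, -0.1574,  0.01  ]), array([ 0.8431, -0.2314,  0.01  ]), array([ 0.7225, -0.1956,  0.01  ]), array([ 0.7548, -0.0855,  0.01  ])]
bottle [0.5507 0.0432 0.185 ] [0.5558 0.0556 0.    ]
barrel joint [ 0.7982 -0.1598  0.3376]
```

Top view: the gripped head's top is centred at (287,273), the handle at (351,277), the stop at (409,256), the ring light at about (268,165) and the bottle at (195,262). The clamp yaw comes out near 178.4°, and the sizes and heights agree between the two views. The first move goes above the handle.

```bash
cat >> h.py <<'E'
from scipy.spatial.transform import Rotation as Ro
from workcell import bot
def go(p,yaw):
    s=bot.get_obs(); R=Ro.from_euler('xyz',s['tcp_rot'],degrees=True)
    dy=(s['tcp_rot'][2]-yaw+180)%360-180
    print("shift mm",(R.inv().apply(np.array(p)-s['ee_pos'])*1000).round(1),"turn",round(dy,1),"q",s['q'].round(1),"t",s['time'],"rpy",s['tcp_rot'].round(1))
E
python3 -c "
from h import *
go([.514,-.350,.2],88.4)"
```

```text
shift mm [-616.6 -630.4   31.4] turn 64.8 q [63.2  5.  10.  95.1  0.  90. ] t 0.1 rpy [-179.9   -0.   153.2]
```

Call:
send_rows(targets="-617 -630 0 65 0;-617 -630 0 65 0;-617 -630 0 65 0;-617 -630 0 65 0;-617 -630 0 65 0;-617 -630 0 65 0;-617 -630 0 65 0;-617 -630 0 65 0;-617 -630 0 65 0;-617 -630 0 65 0;-617 -630 0 65 0;-617 -630 0 65 0;-617 -630 0 65 0;-617 -630 0 65 0;-617 -630 0 65 0;-617 -630 0 65 0;-617 -630 0 65 0;-617 -630 0 65 0;-617 -630 0 65 0", newtons=40)

```text
time: 2.48
ee_pos: [0.5147, -0.3489, 0.232]
tcp_rot: [180.0, 0.0, 88.3]
wrist_force: [-0.1, 0.5, 1.1]
opening: 0.0854
grasp_force: 0.0
```

```bash
python3 -c "
from h import *
go([.514,-.350,.06],88.4)"
```

```text
shift mm [ -1.1  -0.8 172. ] turn -0.1 q [-34.1  15.2  21.9  96.6  -0.   57.6] t 2.475 rpy [180.    0.   88.3]
```

Call:
send_rows(targets="-1 -1 60 0 0;-1 -1 120 0 0;-1 -1 170 0 0;-1 -1 205 0 0;-1 -1 222 0 0;-1 -1 222 0 0;-1 -1 222 0 0;-1 -1 222 0 255;-1 -1 222 0 255;-1 -1 222 0 255;-1 -1 222 0 255;-1 -1 222 0 255;-1 -1 222 0 255;-1 -1 222 0 255;-1 -1 222 0 255", newtons=40)

```text
time: 4.35
ee_pos: [0.514, -0.3508, 0.0101]
tcp_rot: [179.9, 0.0, 88.2]
wrist_force: [-0.3, 1.2, 5.5]
opening: 0.0326
grasp_force: 39.5
```

Call:
send_rows(targets="-3 0 0 0 255;-6 0 0 0 255;-10 0 0 0 255;-14 0 0 0 255;-18 0 0 0 255;-22 0 0 0 255;-26 0 0 0 255;-30 0 0 0 255;-34 0 0 0 255;-38 0 0 0 255;-41 0 0 0 255;-41 0 0 0 255;-41 0 0 0 255")

```text
time: 5.98
ee_pos: [0.5128, -0.3897, 0.01]
tcp_rot: [180.0, -0.2, 88.3]
wrist_force: [-1.1, 10.1, 8.9]
opening: 0.0323
grasp_force: 39.4
```

```bash
python3 - <<'E'
from workcell import camera
import cv2
a=camera("top")[200:320,180:425]; cv2.imwrite("pics/top3.png",cv2.resize(a,None,fx=3.25,fy=3.25,interpolation=cv2.INTER_CUBIC))
E
```

```text
(no output)
```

View pics/top3.png

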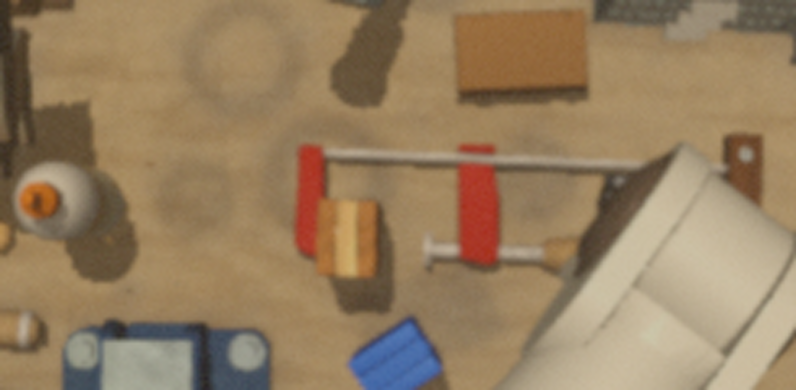

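The arm has been drawn back about 40 mm: the pad is now at crop x≈430, where it was at 385. The head still stands in place at (347,238). Next I release the handle and rise.

Call:
send_rows(targets="0 0 0 0 0;0 0 0 0 0;0 0 0 0 0;0 0 0 0 0;0 0 0 0 0;0 0 -30 0 0;0 0 -80 0 0;0 0 -140 0 0;0 0 -200 0 0;0 0 -200 0 0;0 0 -200 0 0")

```text
time: 7.4
ee_pos: [0.5123, -0.3916, 0.2088]
tcp_rot: [-180.0, -0.0, 88.2]
wrist_force: [0.0, -0.5, -0.7]
opening: 0.0856
grasp_force: 0.0
```

```bash
python3 -c "
from h import *
go([.5265,-.178,.064],178.4)"
```

```text
shift mm [214.    7.5 144.8] turn -90.2 q [-37.4  18.2  22.9  94.8  -0.   54.4] t 7.4 rpy [-180.    -0.    88.2]
```

Call:
send_rows(targets="50 2 0 -10 0;100 4 0 -20 0;150 5 0 -30 0;200 7 0 -40 0;214 7 0 -50 0;214 7 0 -60 0;214 7 0 -70 0;214 7 0 -80 0;214 7 0 -90 0;214 7 0 -90 0;214 7 0 -90 0;214 7 50 -90 0;214 7 100 -90 0;214 7 130 -90 0;214 7 145 -90 0;214 7 145 -90 0;214 7 145 -90 0")

```text
time: 9.52
ee_pos: [0.5268, -0.1782, 0.0658]
tcp_rot: [-180.0, 0.1, 178.2]
wrist_force: [0.6, -0.2, 0.8]
opening: 0.0856
grasp_force: 0.0
```

Call:
send_rows(targets="0 0 0 0 255;0 0 0 0 255;0 0 0 0 255;0 0 0 0 255;0 0 0 0 255;0 0 0 0 255;0 0 0 0 255;0 0 0 0 255", newtons=40)

```text
time: 10.52
ee_pos: [0.5264, -0.178, 0.065]
tcp_rot: [-180.0, 0.1, 178.2]
wrist_force: [0.1, 0.4, 5.1]
opening: 0.0458
grasp_force: 41.2
```

Call:
send_rows(targets="0 0 -15 0 255;0 0 -40 0 255;0 0 -80 0 255;0 0 -120 0 255;0 0 -120 0 255;0 0 -120 0 255")

```text
time: 11.28
ee_pos: [0.5258, -0.1778, 0.1838]
tcp_rot: [180.0, -0.0, 178.2]
wrist_force: [-0.1, -0.4, -1.4]
opening: 0.0456
grasp_force: 41.6
```

```bash
python3 -c "
from h import *
go([.565,-.070,.081],-91.6)"
```

```text
shift mm [-35.8 109.  102.8] turn -90.2 q [-18.7   5.    4.8  89.9  -0.  -16.9] t 11.275 rpy [180.   -0.  178.2]
```

Call:
send_rows(targets="-9 27 0 -10 255;-18 55 0 -20 255;-27 82 0 -30 255;-36 109 0 -40 255;-36 109 0 -50 255;-36 109 0 -60 255;-36 109 0 -70 255;-36 109 0 -80 255;-36 109 0 -90 255;-36 109 0 -90 255;-36 109 40 -90 255;-36 109 80 -90 255;-36 109 103 -90 255;-36 109 103 -90 255;-36 109 103 -90 255;-36 109 103 -90 255")

```text
time: 13.28
ee_pos: [0.5661, -0.0702, 0.0827]
tcp_rot: [-179.9, -0.0, -91.9]
wrist_force: [-0.3, -0.1, -1.9]
opening: 0.0455
grasp_force: 41.6
```

```bash
python3 - <<'E'
from workcell import camera
from h import *
go([.565,-.134,.081],-91.6)
a=camera("side")[150:350,240:440]; cv2.imwrite("pics/side2.png",cv2.resize(a,None,fx=3,fy=3,interpolation=cv2.INTER_CUBIC))
E
```

```text
shift mm [63.8 -0.9  1.7] turn -0.3 q [ -7.1   7.3  -3.8  78.8  -0.  -95.2] t 13.275 rpy [-179.9   -0.   -91.9]
```

View pics/side2.png

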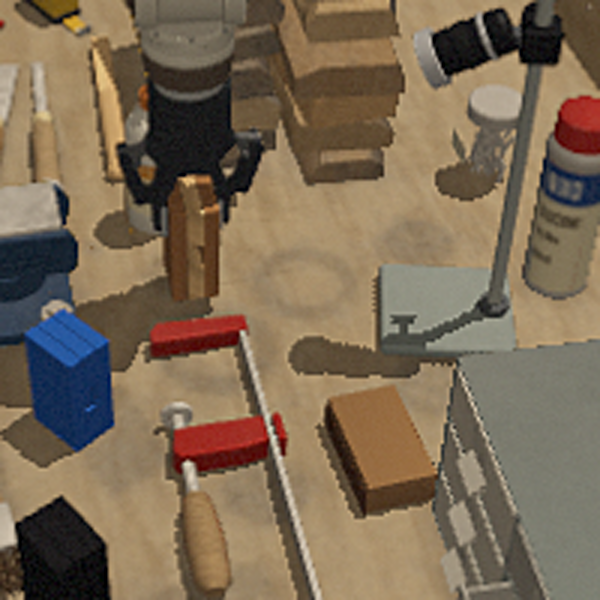

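The head is held upright beyond the fixed jaw, with its mortise showing along world y. I'll tilt it in the pads by pushing its lower end against the jaw, which the bench stop backs, using a light grip.

Call:
send_rows(targets="10 -1 1 0 255;18 -1 1 0 255;22 -1 1 0 255;25 -1 1 0 255;28 -1 1 0 255;31 -1 1 0 255;34 -1 1 0 255;37 -1 1 0 255;40 -1 1 0 255;43 -1 1 0 255;45 -1 1 0 255;45 -1 1 0 255", newtons=20)

```text
time: 14.82
ee_pos: [0.5653, -0.1143, 0.0807]
tcp_rot: [-180.0, 0.1, -91.8]
wrist_force: [-0.5, 5.0, 1.0]
opening: 0.0457
grasp_force: 41.7
```

```bash
python3 - <<'E'
from workcell import camera
from h import *
o=bot.get_obs(); print(o['wrist_force'],o['torque'],o['ee_pos'])
a=camera("side")[150:350,240:440]; cv2.imwrite("pics/side3.png",cv2.resize(a,None,fx=3,fy=3,interpolation=cv2.INTER_CUBIC))
E
```

```text
[-0.53697069  5.02992845  0.99429179] [ 1.26421338  0.00419745 -0.05442413] [ 0.5653391  -0.11427501  0.0807346 ]
```

View pics/side3.png

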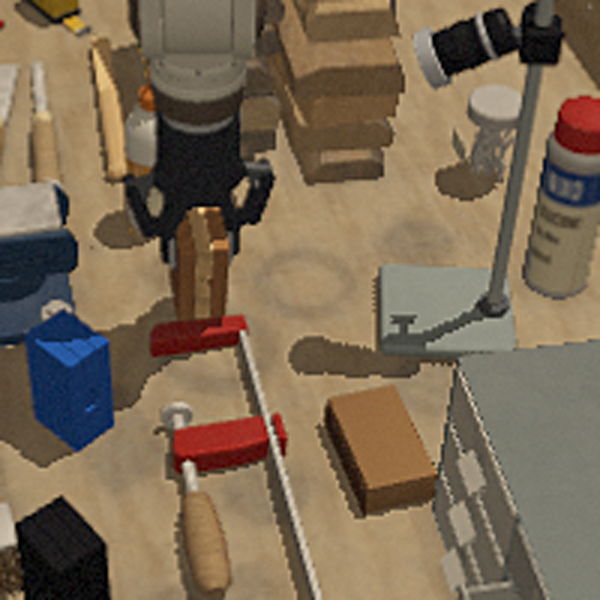

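Call:
send_rows(targets="3 0 0 0 255;6 0 0 0 255;9 0 0 0 255;12 0 0 0 255;15 0 0 0 255;18 0 0 0 255;20 0 0 0 255;20 0 0 0 255;20 0 0 0 255", newtons=20)

```text
time: 16.0
ee_pos: [0.5647, -0.1349, 0.0806]
tcp_rot: [-180.0, 0.0, -91.8]
wrist_force: [0.1, 5.2, 2.9]
opening: 0.0457
grasp_force: 41.7
```

Call:
send_rows(targets="-3 0 0 0 255;-10 0 0 0 255;-15 0 -20 0 255;-15 0 -60 0 255;-15 0 -100 0 255;-15 0 -130 0 255;-15 0 -130 0 255;-15 0 -130 0 255", newtons=60)

```text
time: 17.0
ee_pos: [0.5646, -0.12, 0.2088]
tcp_rot: [179.9, -0.0, -91.8]
wrist_force: [-1.1, 0.6, -2.1]
opening: 0.0453
grasp_force: 63.9
```

```bash
python3 - <<'E'
from workcell import camera
from h import *
go([.565,-.12,.21],-91.6)
A=camera("side");B=camera("top"); cv2.imwrite("pics/sideB.png",A);cv2.imwrite("pics/topB.png",B)
f=lambda a,s:cv2.resize(a,None,fx=s,fy=s,interpolation=cv2.INTER_CUBIC)
print(proj("side",[.565,-.11,.18]),proj("top",[.565,-.11,.18]))
cv2.imwrite("pics/m1.png",np.hstack([f(A[150:270,260:350],4.5)[:480],f(B[200:320,220:310],4)[:480]]))
E
```

```text
shift mm [-0.  -0.4 -1.2] turn -0.2 q [ -12.     8.4   11.4   93.    -0.  -100.2] t 17.0 rpy [179.9  -0.  -91.8]
[[305.2 208.3]] [[256.9 256.2]]
```

Call:
send_rows(targets="0 0 -10 10 255;0 0 -20 20 255;0 0 -30 30 255;0 0 -30 40 255;0 0 -30 50 255;0 0 -30 60 255;0 0 -30 70 255;0 0 -30 80 255;0 0 -30 90 255;0 0 -30 100 255;0 0 -30 104.5 255;0 0 -30 104.5 255;0 0 -30 104.5 255")

```text
time: 18.73
ee_pos: [0.5647, -0.1201, 0.2396]
tcp_rot: [-180.0, -0.1, 163.8]
wrist_force: [0.2, -0.6, -1.9]
opening: 0.0453
grasp_force: 63.8
```

```bash
cat > ov.py <<'E'
from workcell import camera
from h import *
import sys
def corners(th,hG=.086,off=.021):
    s=bot.get_obs(); yaw=np.radians(s['tcp_rot'][2]-180); X=np.array([np.cos(yaw),np.sin(yaw),0]);Y=np.array([-X[1],X[0],0]);Z=np.array([0,0,1.])
    G=s['ee_pos']+off*Z; hx=X*np.cos(th)+Z*np.sin(th); hz=-X*np.sin(th)+Z*np.cos(th)
    O=G-hG*hz
    return O+.055*hz,hx,Y,hz,[O+a*.03*hx+b*.023*Y+c*hz for c in(0,.11) for a,b in((-1,-1),(1,-1),(1,1),(-1,1))]
if __name__=="__main__":
    go([.622,-.108,.239],163.7)
    M,hx,Y,hz,C=corners(.5)
    ims=[]
    for n,s in(("side",(400,520)),("top",(400,520))):
        im=camera(n); cv2.imwrite(f"pics/{n}_{sys.argv[1]}.png",im)
        c=proj(n,M)[0]; x0,y0=int(c[0]-50),int(c[1]-65)
        a=cv2.resize(im[y0:y0+130,x0:x0+100],None,fx=4,fy=4,interpolation=cv2.INTER_CUBIC)
        P=((proj(n,C)-[x0,y0]+.5)*4).astype(int); 
        for i,j in((0,1),(1,2),(2,3),(3,0),(4,5),(5,6),(6,7),(7,4),(0,4),(1,5),(2,6),(3,7)): cv2.line(a,tuple(map(int,P[i])),tuple(map(int,P[j])),(255,0,255),1)
        ims.append(a)
    cv2.imwrite(f"pics/m_{sys.argv[1]}.png",np.hstack(ims))
E
python3 ov.py a
```

```text
shift mm [-51.7  27.6   0.5] turn 0.1 q [-12.    9.1  15.5  96.5  -0.    4.2] t 18.725 rpy [-1.800e+02 -1.000e-01  1.638e+02]
```

View pics/m_a.png

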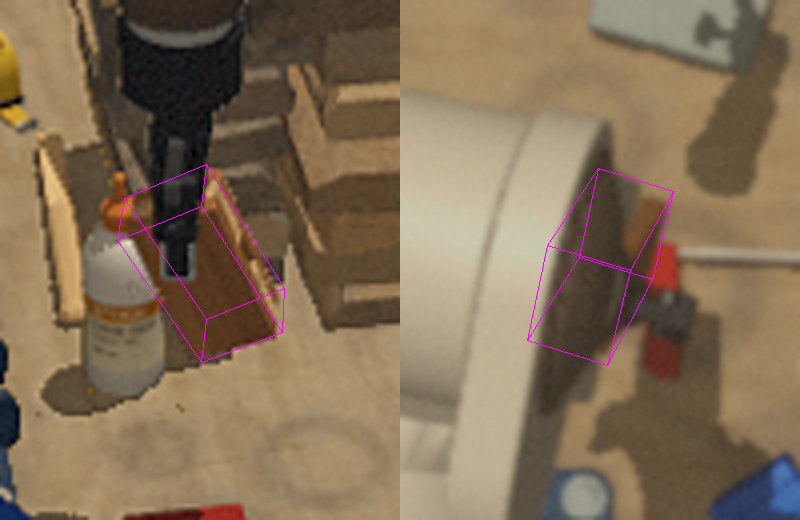

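The predicted outline for a 0.5 rad tilt lies on the head in the side view: its bottom edge runs from (202,361) to (282,331), and the long edges match. Now I move it to the focus.

Call:
send_rows(targets="-10 5 0 0 255;-20 11 0 0 255;-30 16 0 0 255;-40 22 0 0 255;-47 25 0 0 255;-52 28 0 0 255;-52 28 0 0 255;-52 28 0 0 255;-52 28 0 0 255;-52 28 0 0 255")

```text
time: 20.08
ee_pos: [0.6225, -0.1079, 0.2405]
tcp_rot: [180.0, 0.0, 163.7]
wrist_force: [-0.7, 0.5, -1.6]
opening: 0.0452
grasp_force: 63.8
```

```bash
python3 - <<'E'
from workcell import camera
from h import *; from ov import corners
M,hx,Y,hz,C=corners(.5); print("mortise",M)
L=np.array([.754,-.147,.3]);phi=np.radians(-16.3)
R=np.array([[np.cos(phi)*np.cos(.5),-np.sin(phi),-np.cos(phi)*np.sin(.5)],[np.sin(phi)*np.cos(.5),np.cos(phi),-np.sin(phi)*np.sin(.5)],[np.sin(.5),0,np.cos(.5)]])
print("mortise in cam",R.T@(M-L))
n="side"; im=camera(n); b=cv2.resize(im[135:265,290:450],None,fx=5,fy=4.6,interpolation=cv2.INTER_CUBIC)
S=np.array([5,4.6]);f=lambda P:((proj(n,P)-[290,135]+.5)*S).astype(int)
P=f(C)
for i,j in((0,1),(1,2),(2,3),(3,0),(4,5),(5,6),(6,7),(7,4),(0,4),(1,5),(2,6),(3,7)): cv2.line(b,tuple(map(int,P[i])),tuple(map(int,P[j])),(255,0,255),1)
t=np.linspace(0,2*np.pi,40); ring=[L+.026*(np.cos(a)*R[:,1]+np.sin(a)*R[:,2]) for a in t]
cv2.polylines(b,[f(ring).astype(np.int32)],True,(0,255,0),1)
q=f([L,L-.14*R[:,0]]); cv2.line(b,tuple(map(int,q[0])),tuple(map(int,q[1])),(0,255,0),1)
cv2.imwrite("pics/fin.png",b); print(b.shape)
E
```

```text
mortise [ 0.63673857 -0.11206231  0.23427412]
mortise in cam [-0.13888639  0.000622    0.00097974]
(598, 800, 3)
```

View pics/fin.png

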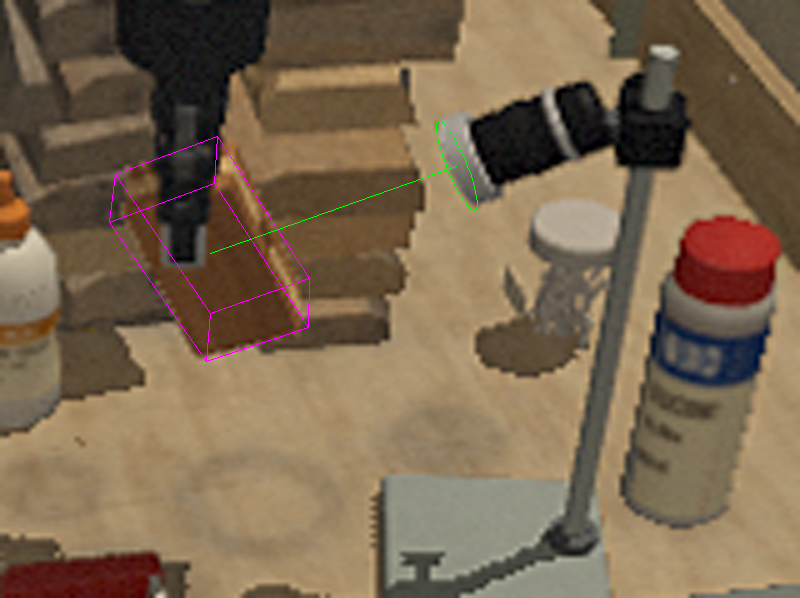

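The head and ring outlines both match, with the mortise about 139 mm in front of the lens and within 1 mm of its axis, so I'm handing in.

```bash
python3 -c "
from workcell import ticket
print(ticket.job_done())"
```

```text
the job is handed in; nothing more can be done
None
```

I drew the clamp's arm back about 40 mm, lifted the head out and handed in with it held still at the camera's focus; by my camera measurements the mortise is about 139 mm before the lens, within 1 mm of its axis, at close to the 0.5 rad tilt, but the hand-in gave no verdict.

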